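Tip the bolt over and shut the electrode tin

TASK

The lid of the long electrode tin cannot close because a bolt has been left standing upright in it, higher than the rim. With the fingertips only, push the bolt over so that it lies on its side inside the tin, then push the lid over and press it fully shut. Do not pick up or carry anything, leave the tin where it stands, and do not disturb the small things standing beside it.

Things in the scene. Friction and masses are not known exactly. Their poses are not given: they have to be found in the camera images.
- tin: long rusty sheet-metal tin with worn green paint, 82 (x) x 360 (y) x 50 (z) mm, loose on the table, 0.96 kg. Origin: centre of its underside. Inside x -40 to +38 mm, y -178 to +178 mm, walls 2 mm; a fixed layer of welding rods fills it to 14 mm above the table (a flat top). The lid is hinged along the far long side, on a line at x = +43 mm, z = 51 mm
- tin_lid (a joint): lid hinge angle, rad: 0 shut and level, 1.57 upright, 1.83 stop, leaning back to +x. Closing, its free edge swings up, over and down to the tin's -x side. 2 mm sheet, 364 mm long, 87 mm from hinge to edge, 10 mm turned-down lip; top 52 mm above the table when shut. Stiff hinge (0.12 N m): push it over, then press it down with a few newtons
- lid_edge (a point): middle of the lid's free edge, on the lid sheet, 87 mm from the hinge line
- bolt: steel hexagon bolt, 55 mm high, standing on its head (28 mm wide over corners) on the rods in the middle of the tin's width, somewhere along its length. Origin: centre of the head's underside, z along the shank (top 69 mm above the table, 19 mm over the rim). Lying it fits under the lid. Pushed near its top it tips easily; there is most room along the tin
- bolt_mid (a point): point on the bolt's axis half way along its length, 27.5 mm from the head's underside
- bar_end: bystander: round bar end, 18 mm diameter, 38 mm high, standing on the table; origin centre of its underside
- big_nut: bystander: hexagon nut, 43 mm wide, 19 mm high, on the table; origin centre of its underside
- small_bolt: bystander: smaller hexagon bolt standing on its head on the table outside the tin, head 21 mm wide, 48 mm high; origin centre of its underside

How it is judged (in metres and radians):
On the way, in this order (a step that is already met when the one before it is completed fails the run):
1. the bolt lies on its side inside the tin, the lid still open (angle between bolt's own z axis and vertical between 1.3 and 1.85 rad and z of bolt_mid in the frame of tin below 0.036 m and value of joint tin_lid above 0.3 rad), for 0.2 s.
2. the lid is shut (value of joint tin_lid below 0.04 rad), for 0.2 s.
At the end, for the whole second after the job is handed in: the lid is shut (hinge within 0.04 rad of level), the bolt lies on its side (within 0.27 rad) inside the tin, and the tin stands flat and at rest within 40 mm of where it stood (value of joint tin_lid below 0.04 rad and angle between bolt's own z axis and vertical between 1.3 and 1.85 rad and z of bolt_mid in the frame of tin below 0.036 m and x of bolt_mid in the frame of tin between -0.04 and 0.04 m and y of bolt_mid in the frame of tin between -0.18 and 0.18 m and height (world z) of tin below 0.005 m and angle between tin's own z axis and vertical below 0.05 rad and distance of tin from where it was at the start of the episode below 0.04 m and linear speed of tin below 0.02 m/s); the robot touches nothing.
It fails at once if the bolt is lifted: its middle rises more than 65 mm above the table (height (world z) of bolt_mid above 0.065 m).
It fails at once if the tin is lifted or tipped (height (world z) of tin above 0.02 m or angle between tin's own z axis and vertical above 0.2 rad).
It fails at once if the tin is shoved more than 40 mm from where it stood (distance of tin from where it was at the start of the episode above 0.04 m).
It fails at once if a bystander is moved more than 20 mm (distance of any of small_bolt, bar_end, big_nut from where it was at the start of the episode above 0.02 m).
It also fails if it takes over 54 s, if anything falls off the work surface, if the arm or the gripper's body presses on something with over 40 N, if the wrist force passes 120 N, or if a joint passes its speed limit or range.

ROBOT

A 7-joint arm with a two-finger parallel gripper is mounted at the origin on the work surface; the furniture and walls round the work are solid. World frame = base frame: x ahead of the robot, y to its left, z up, the work surface at z = 0. Lengths are in m, angles in degrees, forces in N, time in s.
With the tool pointing down it reaches from about 0.425 to 1.025 m from the base axis. Payload 9.4 kg.
Tool frame: the origin (TCP) lies at the very end of the fingers, on their centre line; the grasp point (between the pads) lies 19 mm behind it; z points along the fingers, y is the direction in which the jaws open and shut (so a half turn about z gives the same grasp; the last joint's range is limited). The gripper opens to 93 mm and grips with 3 to 60 N. Pads are 15 mm wide; open, the fingers measure 128 mm over their backs; the gripper's body (75 mm by 188 mm) begins 65 mm behind the grasp point.
Start: joints at [60.522, 34.337, -0.143, 91.639, 0.103, 54.024, -4.572], TCP at [0.307, -0.657, 0.219] pointing down, gripper open.
Joint ranges: [-147.43, 147.43], [-19.82, 112.94], [-74.19, 73.91], [6.32, 146.72], [-59.91, 239.91], [6.04, 106.73], [-150.56, 150.56]. Speed limits (degrees/s): [127.2, 127.2, 172.46, 172.46, 180, 180, 180].

INTERFACE

Orientations are given as a 3x3 rotation matrix whose columns are the frame's x, y, z axes.
In Python, from rig import arm gives the robot as it stands.
- The arm moves only by the shell command python3 -m pendant 'ROWS'. ROWS is JSON, a list of rows, each a list of 3 entries, a list of its own where there are three numbers: the closure, from -1 (fully open) to 1 (shut), so that 0 is half open, then the shift along the tool's x, y, z as a fraction of full scale, then the turn about the tool's z as a fraction of full scale. A call has 1 to 12 rows; each row is the pose to reach, as a shift and turn from the pose measured when the call began, along the tool's axes at that moment, turning the shorter way round; what a row does not reach only later rows make up. Full scale, the value 1, is 50 cm for a shift and 360 degrees for a turn. A row lasts 1/12 s, in which the tool goes at most 41.7 mm and 7.16 degrees, less where a joint would pass 70% of its speed; a pose out of reach is approached as far as the arm can. A call with a number of a shift or a turn outside -1 to 1 is refused whole. A call with a gripper value outside its range is refused whole. The fingers move at their own pace and stop on an object; the grip force is fixed at half the most. Time passes only in rows, so rows that repeat a pose let the fingers close. It gives the time, the measured TCP pose, the force and the opening at its end, in the units of the state.
- arm.get_state(): the state, without advancing time (a new reading comes with each control period).
- arm.camera(name): name is "scene" or "side" or "wrist"; returns a dict with "pixels" (384x512x3 uint8, red, green, blue), "fx", "fy", "cx", "cy" (pixels), "view" (4x4, takes a point from world to camera coordinates). Camera axes: x right, y down, z forward; pixel columns grow to the right and rows downward; lengths in m; the calibration is good to about 2 mm. The wrist camera is an equidistant fisheye: a pixel r from the principal point sees the ray r / f radians off the axis. A picture is of the moment at which its call begins. There is no depth.
- arm.hand_in(): hands the job in, once; it reports no verdict.
The state is a dict: "time": time; "joints": joint angles; "dq": joint speeds; "effort": joint torques, N m; "tool_pos": TCP position; "tcp_rot": TCP orientation; "force": force on the tool from outside, world axes, zero at the start; "torque": the same for the moment, N m; "grip_width": finger opening in m.
Only numpy, scipy, OpenCV 4.12 (cv2) and the standard library are available. Lean on these libraries where they do the work, as an engineer would, in place of code of your own. Each camera call takes 0.05 s, during which the arm holds its last target. There are 200 camera calls.

## Working session

There is one attempt and no reset: what is moved stays moved. The work goes in short steps, Python scripts to look and compute and a shell command to move; the robot and the scene stay as the last step left them, time stands still between calls to the robot, and variables do not carry over. Pictures are saved under pics/ and viewed, about 8 in all and at most 12, crops included, and the job is handed in when it is done.

```bash
ls; mkdir -p pics; python3 - <<'E'
from rig import arm
import cv2,numpy as np,pickle
s=arm.get_state();print({k:np.round(v,4).tolist() for k,v in s.items()})
d={n:arm.camera(n) for n in("scene","side")}
pickle.dump(d,open('c0.pkl','wb'))
for n in d:
    cv2.imwrite(f'pics/{n}0.png',cv2.resize(d[n]['pixels'][:,:,::-1],(800,600),interpolation=cv2.INTER_CUBIC));v=d[n]['view'];print(n,d[n]['fx'],d[n]['cx'],d[n]['cy'],np.round(-v[:3,:3].T@v[:3,3],3),np.round(v[2,:3],2))
E
```

```text
pics
{'time': 0.0, 'joints': [60.5231, 34.3851, -0.1454, 91.6788, 0.1026, 54.0209, -4.5716], 'dq': [0.0626, -0.0281, 0.0343, -0.0231, 0.0217, -0.0207, -0.0641], 'effort': [0.0004, -76.5075, 1.4977, -25.2354, -0.0524, 0.017, 0.0002], 'tool_pos': [0.3071, -0.6562, 0.2178], 'tcp_rot': [[0.9057, 0.424, -0.0007], [0.424, -0.9057, 0.0013], [-0.0001, -0.0015, -1.0]], 'force': [0.8552, -0.9263, 0.3777], 'torque': [0.036, 0.0472, -0.0249], 'grip_width': 0.0931}
scene 442.3664706362348 249.0776923147107 192.41032791102376 [ 0.173 -0.338  0.674] [ 0.41  0.59 -0.7 ]
side 364.63488993584923 249.34710100303903 191.91693393578345 [0.097 0.752 0.588] [ 0.48 -0.66 -0.57]
```

View pics/scene0.png

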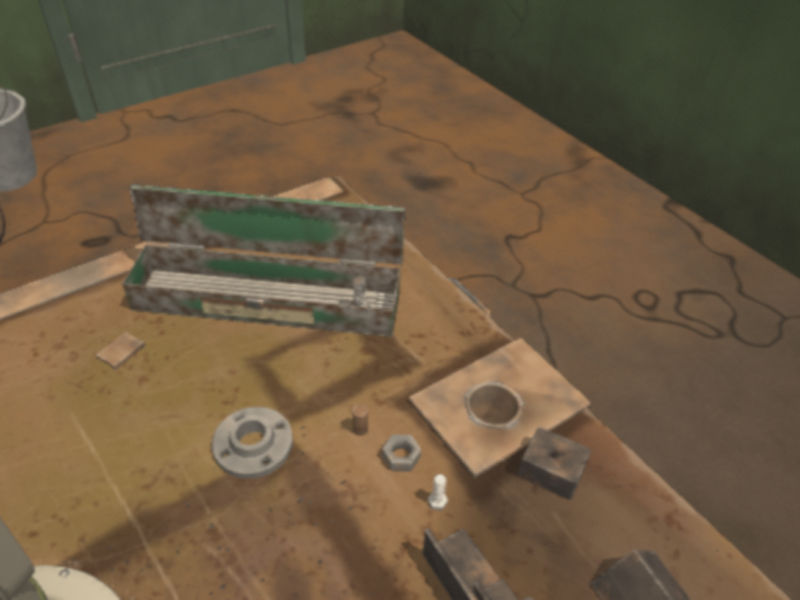

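View pics/side0.png

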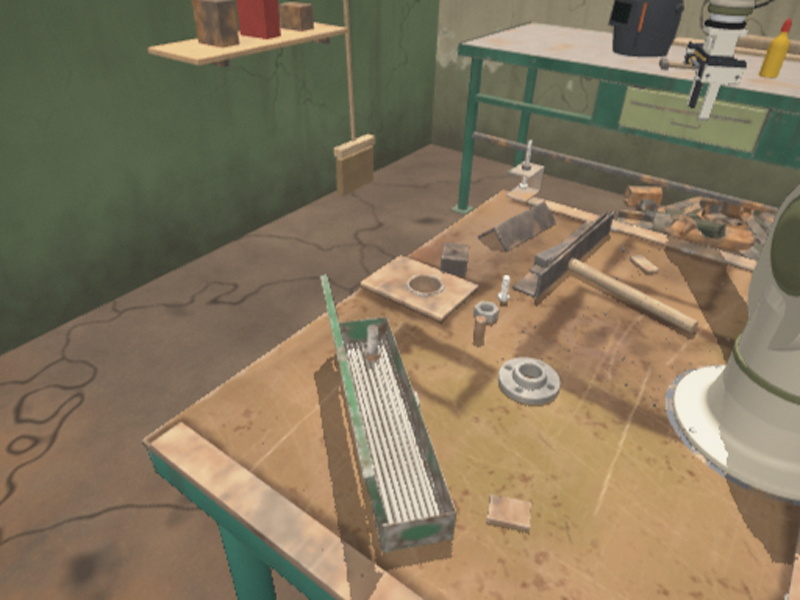

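Scene: the tin runs from about (130,300) to (395,330), lid open behind it, with the bolt near its right end at (360,290). Side: bolt top (373,328), base (371,360). I'll enlarge the tin for accurate corners.

```bash
python3 - <<'E'
import cv2,pickle,numpy as np
d=pickle.load(open('c0.pkl','rb'))
a=d['scene']['pixels'][112:217,75:265,::-1];b=d['side']['pixels'][170:360,195:300,::-1]
a=cv2.resize(a,None,fx=4.2,fy=4.2,interpolation=cv2.INTER_CUBIC);b=cv2.resize(b,None,fx=3.1,fy=3.1,interpolation=cv2.INTER_CUBIC)
cv2.imwrite('pics/a.png',a);cv2.imwrite('pics/b.png',b);print(a.shape,b.shape)
E
```

```text
(441, 798, 3) (589, 326, 3)
```

View pics/a.png

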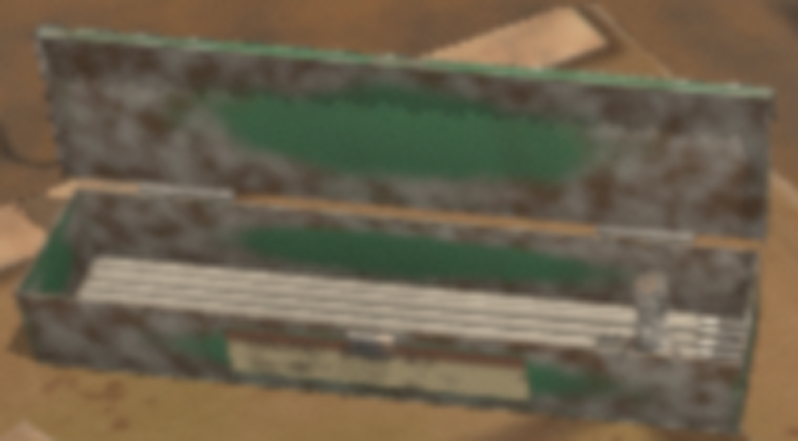

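View pics/b.png

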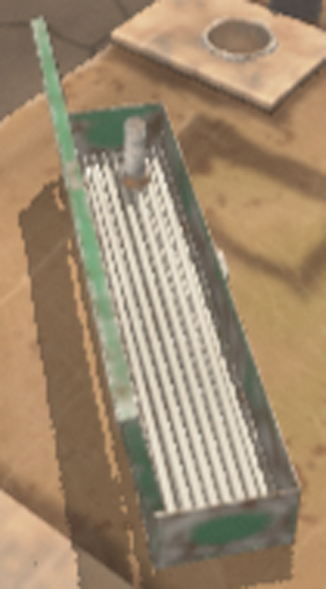

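Crop a: rim corners at about (20,292), (77,190), (757,250); bottom corners (37,360), (742,430); lid edge (40,30)–(772,92); bolt top (652,278). Crop b: rim corners (300,490), (155,515), (163,107), (72,115); bolt top (134,120); lid's far end corner (38,20). Now cast rays.

```bash
cat > h.py <<'E'
import numpy as np
def ray(c,u,v):
    V=c['view'];R=V[:3,:3];o=-R.T@V[:3,3]
    d=R.T@np.array([(u-c['cx'])/c['fx'],(v-c['cy'])/c['fy'],1]);return o,d/np.linalg.norm(d)
def onz(c,u,v,z):
    o,d=ray(c,u,v);return o+d*(z-o[2])/d[2]
def tri(r1,r2):
    A=0;b=0
    for o,d in(r1,r2):
        P=np.eye(3)-np.outer(d,d);A=A+P;b=b+P@o
    return np.linalg.solve(A,b)
E
python3 - <<'E'
import pickle,numpy as np
from h import *
d=pickle.load(open('c0.pkl','rb'));S,T=d['scene'],d['side']
A=lambda x,y:(x/4.2+75,y/4.2+112)
B=lambda x,y:(x/3.1+195,y/3.1+170)
P=lambda t,p:print(t,np.round(p,3))
for t,x,y,z in[('rim-x+y',20,292,.05),('rim+x+y',77,190,.05),('rim+x-y',757,250,.05),('bot-x+y',37,360,0),('bot-x-y',742,430,0),('bolt',652,278,.069)]:P('A '+t,onz(S,*A(x,y),z))
for t,x,y,z in[('rim-x+y',300,490,.05),('rim+x+y',155,515,.05),('rim-x-y',163,107,.05),('rim+x-y',72,115,.05),('bolt',134,120,.069)]:P('B '+t,onz(T,*B(x,y),z))
P('bolt tri',tri(ray(S,*A(652,278)),ray(T,*B(134,120))))
P('lid edge -y tri',tri(ray(S,*A(772,92)),ray(T,*B(38,20))))
C=lambda x,y:(x*.64,y*.64)
for t,s,e,z in[('bar',(360,410),(480,320),.038),('nut',(402,447),(486,307),.019),('sb',(439,480),(506,280),.048)]:
  P(t,onz(S,*C(*s),z));P(t,onz(T,*C(*e),z))
# lid edge for candidate angles
E
```

```text
A rim-x+y [0.261 0.401 0.05 ]
A rim+x+y [0.311 0.461 0.05 ]
A rim+x-y [0.58 0.23 0.05]
A bot-x+y [0.259 0.406 0.   ]
A bot-x-y [0.531 0.17  0.   ]
A bolt [0.514 0.224 0.069]
B rim-x+y [0.254 0.408 0.05 ]
B rim+x+y [0.308 0.468 0.05 ]
B rim-x-y [0.52 0.18 0.05]
B rim+x-y [0.569 0.232 0.05 ]
B bolt [0.512 0.226 0.069]
bolt tri [0.514 0.225 0.068]
lid edge -y tri [0.592 0.241 0.135]
bar [0.415 0.067 0.038]
bar [0.411 0.076 0.038]
nut [0.434 0.01  0.019]
nut [0.432 0.013 0.019]
sb [ 0.432 -0.059  0.048]
sb [ 0.426 -0.042  0.048]
```

```bash
cat >> h.py <<'E'
C0=np.array([.416,.319]);TY=np.array([-.757,.653]);TX=np.array([.653,.757])
def go(p,tinframe=True):
    """fractions from present pose to point (tin coords x,y + world z), tool y along -tin y"""
    from rig import arm
    s=arm.get_state();R=np.array(s['tcp_rot']);q=np.array(s['tool_pos'])
    w=np.r_[C0+TX*p[0]+TY*p[1],p[2]] if tinframe else np.array(p)
    yaw=np.degrees(np.arctan2(-TY[1],-TY[0])-np.arctan2(R[1,1],R[0,1]))
    r=q[:2]-C0
    print('t',round(s['time'],2),'now tin',np.round([r@TX,r@TY,q[2]],4),'F',np.round(s['force'],1),'tilt',np.round(R[:,2],3),'| shift',np.round(R.T@(w-q)/.5,4),'turn',round(-((yaw+180)%360-180)/360,4))
E
r='[1,[0.58,-0.664,0],-0.067]'; true
python3 -m pendant '[[1,[0.58,-0.664,0],-0.067],[1,[0.58,-0.664,0],-0.067],[1,[0.58,-0.664,0],-0.067],[1,[0.58,-0.664,0],-0.067],[1,[0.58,-0.664,0],-0.067],[1,[0.58,-0.664,0],-0.067],[1,[0.58,-0.664,0],-0.067],[1,[0.58,-0.664,0],-0.067],[1,[0.58,-0.664,0],-0.067],[1,[0.58,-0.664,0],-0.067],[1,[0.58,-0.664,0],-0.067],[1,[0.58,-0.664,0],-0.067]]'
python3 -c "
from h import *
go([-.006,-.187,.12])"
```

```text
time: 1.1
tool_pos: [0.4305, -0.2272, 0.2184]
tcp_rot: [[0.648, 0.762, -0.0], [0.762, -0.648, 0.003], [0.002, -0.002, -1.0]]
force: [-0.4, 0.5, 1.2]
grip_width: 0.0177
t 1.1 now tin [-0.404  -0.3676  0.2184] F [-0.4  0.5  1.2] tilt [-0.     0.003 -1.   ] | shift [ 0.7983 -0.3555  0.1992] turn 0.0011
```

```bash

python3 -m pendant '[[1,[0.8,-0.356,0.1],0.001],[1,[0.8,-0.356,0.1],0.001],[1,[0.8,-0.356,0.1],0.001],[1,[0.8,-0.356,0.1],0.001],[1,[0.8,-0.356,0.1],0.001],[1,[0.8,-0.356,0.1],0.001],[1,[0.8,-0.356,0.1],0.001],[1,[0.8,-0.356,0.1],0.001],[1,[0.8,-0.356,0.2],0.001],[1,[0.8,-0.356,0.2],0.001],[1,[0.8,-0.356,0.2],0.001],[1,[0.8,-0.356,0.2],0.001]]'
python3 -c "
from h import *
go([-.006,-.187,.057])
from rig import arm
import cv2
a,b=arm.camera('scene')['pixels'][90:250,60:300,::-1],arm.camera('side')['pixels'][120:280,150:390,::-1]
f=lambda i:cv2.resize(i,None,fx=1.8,fy=1.8,interpolation=cv2.INTER_CUBIC)
f2=cv2.resize(a,(400,267)),cv2.resize(b,(400,267))
import numpy as np
cv2.imwrite('pics/c.png',np.vstack([cv2.resize(a,(450,300),interpolation=2),cv2.resize(b,(450,300),interpolation=2)]))"
```

```text
time: 2.1
tool_pos: [0.5539, 0.2001, 0.1162]
tcp_rot: [[0.647, 0.762, -0.003], [0.762, -0.647, 0.006], [0.003, -0.006, -1.0]]
force: [-0.7, 0.2, 1.2]
grip_width: 0.0004
t 2.1 now tin [ 0.     -0.1821  0.1162] F [-0.7  0.2  1.2] tilt [-0.003  0.006 -1.   ] | shift [-0.0125  0.0102  0.1183] turn 0.0012
```

View pics/c.png

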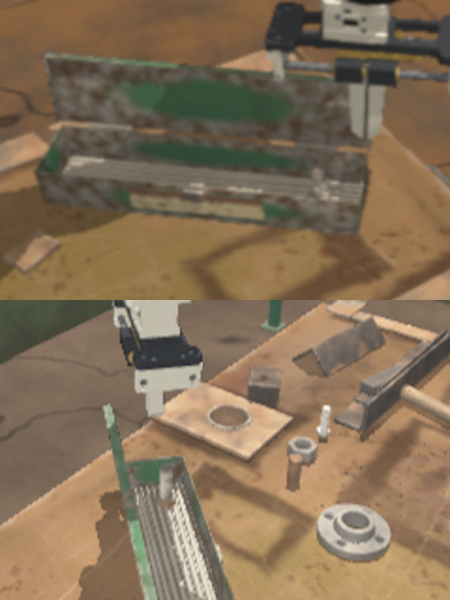

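Picture shows the closed fingertips (scene ~(365,130), side ~(155,405)) above the tin's -y end behind the upright bolt, clear of the lid.

```bash

python3 -m pendant '[[1,[-0.012,0.016,0.04],0],[1,[-0.012,0.016,0.08],0],[1,[-0.012,0.016,0.118],0],[1,[-0.012,0.016,0.118],0],[1,[-0.012,0.016,0.118],0]]'
python3 -c "
from h import *
go([-.006,-.135,.057])"
python3 -m pendant '[[1,[0,-0.015,0],0],[1,[0,-0.03,0],0],[1,[0,-0.045,0],0],[1,[0,-0.06,0],0],[1,[0,-0.075,0],0],[1,[0,-0.09,0],0],[1,[0,-0.105,0],0],[1,[0,-0.12,0],0],[1,[0,-0.135,0],0],[1,[0,-0.15,0],0],[1,[0,-0.16,0],0],[1,[0,-0.16,0],0]]'
python3 -c "
from h import *
go([-.006,-.135,.057])
from rig import arm
import cv2
a,b=arm.camera('scene')['pixels'][90:250,60:300,::-1],arm.camera('side')['pixels'][120:280,150:390,::-1]
import numpy as np
cv2.imwrite('pics/d.png',np.vstack([cv2.resize(a,(450,300),interpolation=2),cv2.resize(b,(450,300),interpolation=2)]))"
```

```text
time: 2.62
tool_pos: [0.5553, 0.1827, 0.0591]
tcp_rot: [[0.652, 0.758, -0.004], [0.758, -0.652, 0.001], [-0.002, -0.004, -1.0]]
force: [0.1, -0.6, 0.3]
grip_width: 0.0006
t 2.62 now tin [-0.0122 -0.1945  0.0591] F [ 0.1 -0.6  0.3] tilt [-0.004  0.001 -1.   ] | shift [ 0.0127 -0.1191  0.0046] turn 0.0003
time: 3.62
tool_pos: [0.4936, 0.2358, 0.0593]
tcp_rot: [[0.651, 0.759, -0.005], [0.759, -0.651, 0.001], [-0.002, -0.004, -1.0]]
force: [-0.6, -0.4, 0.1]
grip_width: 0.0003
t 3.62 now tin [-0.0123 -0.113   0.0593] F [-0.6 -0.4  0.1] tilt [-0.005  0.001 -1.   ] | shift [0.0125 0.0439 0.0045] turn 0.0005
```

View pics/d.png

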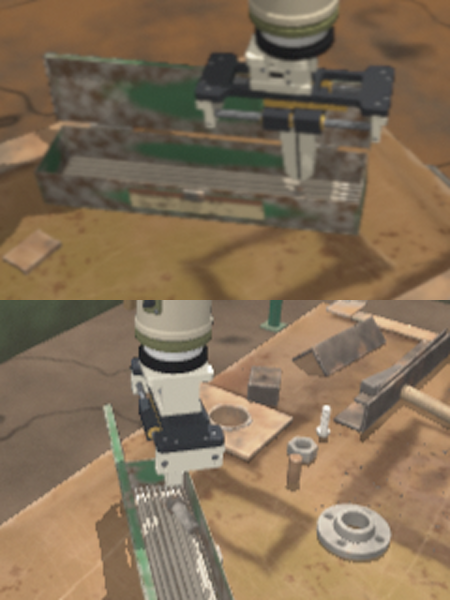

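Bolt has toppled towards +y (side ~(180,520)); tin and bystanders look unmoved. Lift clear and check.

```bash

python3 -m pendant '[[1,[0,0.02,-0.08],0],[1,[0,0.02,-0.16],0],[1,[0,0.02,-0.24],0],[1,[0,0.02,-0.3],0],[1,[0,0.02,-0.3],0],[1,[0,0.02,-0.3],0]]'
python3 -c "
from h import *
go([.105,0,.21])
from rig import arm
import cv2,pickle
d={n:arm.camera(n) for n in('scene','side')};pickle.dump(d,open('c1.pkl','wb'))
a,b=d['scene']['pixels'][130:220,80:270,::-1],d['side']['pixels'][170:330,195:300,::-1]
import numpy as np
a=cv2.resize(a,None,fx=2.5,fy=2.5,interpolation=2);b=cv2.resize(b,None,fx=3,fy=3,interpolation=2)
im=np.zeros((480,800,3),np.uint8);im[:a.shape[0],:a.shape[1]]=a;im[:,480:480+b.shape[1]]=b[:,:320]
cv2.imwrite('pics/e.png',im)"
```

```text
time: 4.22
tool_pos: [0.504, 0.2281, 0.2111]
tcp_rot: [[0.653, 0.758, -0.0], [0.758, -0.653, 0.002], [0.002, -0.002, -1.0]]
force: [-0.2, 0.3, -0.4]
grip_width: 0.0005
t 4.22 now tin [-0.0114 -0.126   0.2111] F [-0.2  0.3 -0.4] tilt [-0.     0.002 -1.   ] | shift [ 0.2329 -0.2519  0.0031] turn 0.0001
```

View pics/e.png

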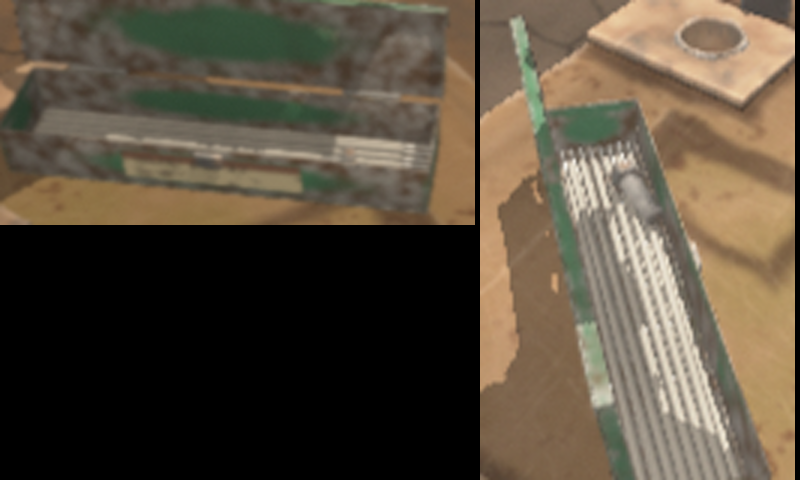

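The bolt lies along the tin, head near (625,170), tip (657,215) in the side crop, and hidden below the rim in the scene crop. Check its length by rays while moving behind the lid.

```bash
python3 -c "
from h import *
import pickle
T=pickle.load(open('c1.pkl','rb'))['side']
for x,y in((620,172),(656,216)):
  p=onz(T,(x-480)/3+195,y/3+170,.026)[:2]-C0;print(p@TX,p@TY)"
python3 -m pendant '[[1,[0.06,-0.06,0],0],[1,[0.12,-0.12,0],0],[1,[0.17,-0.18,0],0],[1,[0.233,-0.25,0],0],[1,[0.233,-0.25,0],0],[1,[0.233,-0.25,0],0],[1,[0.233,-0.25,0.06],0],[1,[0.233,-0.25,0.12],0],[1,[0.233,-0.25,0.17],0],[1,[0.233,-0.25,0.17],0],[1,[0.233,-0.25,0.17],0]]'
python3 -c "
from h import *
for p in [(.0645,.125),(.0385,.125),(.014,.116),(-.0015,.104),(-.0135,.0885),(-.021,.0704),(-.0235,.052)]: go([p[0],0,p[1]])"
```

```text
-0.012331857410901433 -0.11630274139717811
-0.028743206434834957 -0.06177301079885694
time: 5.23
tool_pos: [0.483, 0.3951, 0.1221]
tcp_rot: [[0.653, 0.757, -0.008], [0.757, -0.653, -0.003], [-0.008, -0.004, -1.0]]
force: [0.6, 0.3, 0.1]
grip_width: 0.0004
t 5.23 now tin [ 0.1014 -0.001   0.1221] F [0.6 0.3 0.1] tilt [-0.008 -0.003 -1.   ] | shift [-0.0739 -0.0021 -0.0053] turn 0.0
t 5.23 now tin [ 0.1014 -0.001   0.1221] F [0.6 0.3 0.1] tilt [-0.008 -0.003 -1.   ] | shift [-0.1259 -0.0021 -0.0049] turn 0.0
t 5.23 now tin [ 0.1014 -0.001   0.1221] F [0.6 0.3 0.1] tilt [-0.008 -0.003 -1.   ] | shift [-0.1747 -0.002   0.0135] turn 0.0
t 5.23 now tin [ 0.1014 -0.001   0.1221] F [0.6 0.3 0.1] tilt [-0.008 -0.003 -1.   ] | shift [-0.2056 -0.0019  0.0377] turn 0.0
t 5.23 now tin [ 0.1014 -0.001   0.1221] F [0.6 0.3 0.1] tilt [-0.008 -0.003 -1.   ] | shift [-0.2293 -0.0018  0.0689] turn 0.0
t 5.23 now tin [ 0.1014 -0.001   0.1221] F [0.6 0.3 0.1] tilt [-0.008 -0.003 -1.   ] | shift [-0.244  -0.0017  0.1052] turn 0.0
t 5.23 now tin [ 0.1014 -0.001   0.1221] F [0.6 0.3 0.1] tilt [-0.008 -0.003 -1.   ] | shift [-0.2487 -0.0016  0.1421] turn 0.0
```

Bolt spans 57 mm, so it's flat. Push the lid over along its arc.

```bash
python3 -m pendant '[[1,[-0.03,0,-0.005],0],[1,[-0.055,0,-0.005],0],[1,[-0.075,0,-0.005],0],[1,[-0.09,0,-0.005],0],[1,[-0.108,0,-0.005],0],[1,[-0.126,0,-0.004],0],[1,[-0.143,0,0],0],[1,[-0.16,0,0.007],0],[1,[-0.175,0,0.014],0],[1,[-0.19,0,0.025],0],[1,[-0.205,0,0.037],0],[1,[-0.205,0,0.037],0]]'
python3 -c "
from h import *
for p in [(-.0135,.0885),(-.021,.0704),(-.0235,.052)]: go([p[0],0,p[1]])
from rig import arm
import cv2,numpy as np
a,b=arm.camera('scene')['pixels'][90:250,60:300,::-1],arm.camera('side')['pixels'][150:390,150:390,::-1]
cv2.imwrite('pics/f.png',np.hstack([cv2.resize(a,(450,300),interpolation=2),cv2.resize(b,(300,300),interpolation=2)]))"
```

```text
time: 6.23
tool_pos: [0.414, 0.3154, 0.103]
tcp_rot: [[0.653, 0.757, -0.01], [0.757, -0.653, -0.006], [-0.012, -0.004, -1.0]]
force: [0.2, -0.9, -0.6]
grip_width: 0.0009
t 6.23 now tin [-0.0041 -0.0008  0.103 ] F [ 0.2 -0.9 -0.6] tilt [-0.01  -0.006 -1.   ] | shift [-0.0185 -0.0016  0.0291] turn 0.0
t 6.23 now tin [-0.0041 -0.0008  0.103 ] F [ 0.2 -0.9 -0.6] tilt [-0.01  -0.006 -1.   ] | shift [-0.033  -0.0014  0.0655] turn 0.0
t 6.23 now tin [-0.0041 -0.0008  0.103 ] F [ 0.2 -0.9 -0.6] tilt [-0.01  -0.006 -1.   ] | shift [-0.0376 -0.0013  0.1024] turn 0.0
```

View pics/f.png

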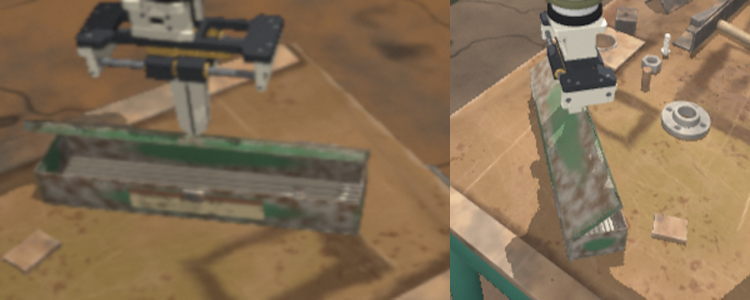

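The lid is now over at roughly 40° with the fingertips on its outer face (scene ~(195,130)); tin unmoved. Continue the arc and press down gently.

```bash
python3 -m pendant '[[1,[-0.01,0,0.014],0],[1,[-0.018,0,0.029],0],[1,[-0.027,0,0.047],0],[1,[-0.033,0,0.065],0],[1,[-0.036,0,0.08],0],[1,[-0.038,0,0.09],0],[1,[-0.038,0,0.097],0],[1,[-0.038,0,0.1],0],[1,[-0.038,0,0.102],0],[1,[-0.038,0,0.102],0]]'
python3 -c "
from h import *
go([-.0235,0,.05])"
```

```text
time: 7.17
tool_pos: [0.4018, 0.3016, 0.053]
tcp_rot: [[0.653, 0.757, -0.01], [0.757, -0.653, -0.006], [-0.011, -0.004, -1.0]]
force: [-0.8, -0.2, 0.4]
grip_width: 0.0004
t 7.17 now tin [-0.0224 -0.0006  0.053 ] F [-0.8 -0.2  0.4] tilt [-0.01  -0.006 -1.   ] | shift [-0.0021 -0.0012  0.0061] turn 0.0001
```

```bash
python3 -m pendant '[[1,[-0.004,0,0.002],0],[1,[-0.004,0,0.004],0],[1,[-0.004,0,0.005],0],[1,[-0.004,0,0.006],0],[1,[-0.004,0,0.006],0],[1,[-0.004,0,0.006],0]]'
```

```text
time: 7.67
tool_pos: [0.4018, 0.3017, 0.0526]
tcp_rot: [[0.653, 0.758, -0.006], [0.758, -0.653, -0.003], [-0.006, -0.003, -1.0]]
force: [-2.0, -0.3, 33.8]
grip_width: 0.0006
```

It bears solidly at z = 52.6 mm with 34 N: shut. Retreat and check.

```bash
python3 -m pendant '[[1,[0,0,-0.02],0],[1,[0,0,-0.08],0],[1,[0,0,-0.16],0],[1,[0,0,-0.24],0],[1,[-0.1,0.1,-0.3],0],[1,[-0.2,0.2,-0.3],0],[1,[-0.2,0.3,-0.3],0],[1,[-0.2,0.4,-0.3],0],[1,[-0.2,0.4,-0.3],0],[1,[-0.2,0.4,-0.3],0],[1,[-0.2,0.4,-0.3],0]]'
python3 -c "
from h import *
from rig import arm
import cv2,numpy as np
a,b=arm.camera('scene')['pixels'][110:310,60:300,::-1],arm.camera('side')['pixels'][150:370,170:340,::-1]
cv2.imwrite('pics/g.png',np.hstack([cv2.resize(a,(480,400),interpolation=2),cv2.resize(b,(309,400),interpolation=2)]))"
```

```text
time: 8.58
tool_pos: [0.4919, 0.0904, 0.203]
tcp_rot: [[0.659, 0.752, -0.004], [0.752, -0.659, -0.004], [-0.005, -0.0, -1.0]]
force: [-0.3, 0.9, 0.7]
grip_width: 0.0009
```

View pics/g.png

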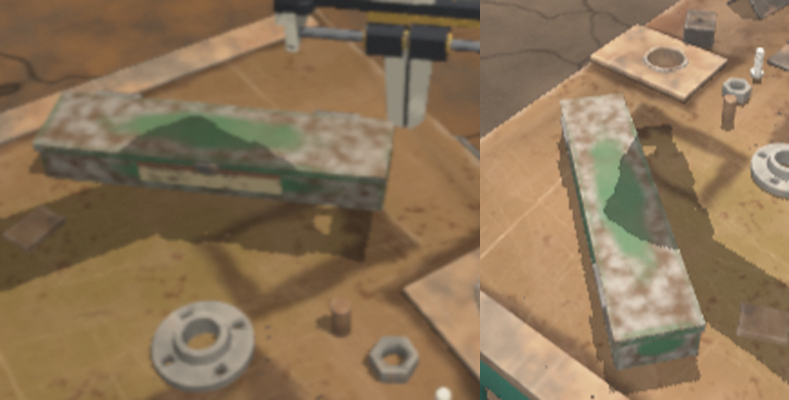

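The lid lies level on the tin in both views, and the bar end, nut and small bolt are standing in place. The arm is clear.

```bash
python3 -c "
from rig import arm
print(arm.hand_in(), arm.get_state()['force'])"
```

```text
the job is handed in; nothing more can be done
the job is handed in; nothing more can be done
```

The bolt is lying flat inside the tin, the lid is pressed shut, and I handed the job in at about 8.7 s of the 54 s allowed. The hand-in reports no verdict, so what follows rests on my own checks.

- **Bolt:** I pushed it over along the tin with closed fingertips. With the lid still open, its two ends measured about 57 mm apart when cast onto the lying height. That fits a 55 mm bolt on its side. I could not look at it again once the lid was shut.
- **Lid:** I swung it over from behind along its arc and pressed it down. It bore solidly at 52.6 mm with 34 N, against a 52 mm top when shut, which is about 0.01 rad from level. I estimated this from the fingertip height, not from the hinge itself.
- **Tin and bystanders:** In the last pictures the tin stands flat where it was and the three bystanders stand in place. I judged this by eye, without measuring their final positions.
- **Robot:** The arm was about 15 cm above the lid and off to its -y side, touching nothing. No checks failed or disagreed.

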